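Hold the bolt head behind the bracket while the lock nut is run tight

ROBOT

A 6-joint arm with a two-finger parallel gripper is mounted at the origin on the work surface. World frame = base frame: x ahead of the robot, y to its left, z up, the work surface at z = 0. Lengths are in m, angles in rad, forces in N, time in s.
With the tool pointing down it reaches from about 0.275 to 0.825 m from the base axis. Payload 4.9 kg.
Tool frame: the origin (TCP) lies midway between the tips of the shut fingers; the grasp point (between the pads) lies 19 mm behind it (grip_point_offset is the distance from the TCP to the grasp point, in m); z points along the fingers, x is the direction in which the jaws open and shut, and the axes are right-handed (so a half turn about z gives the same grasp; the last joint's range is limited). The gripper opens to 85 mm and grips with 20 to 120 N. Pads are 22 mm wide; open, the fingers measure 114 mm over their backs; the gripper's body (76 mm by 85 mm) begins 54 mm behind the grasp point. The pads swing forward as they close: fully open they stand 13 mm farther back than shut.
Start: joints at [-1.246, 0.326, -0.193, 1.052, 0, 1.437], TCP at [0.244, -0.493, 0.231] pointing down, gripper open.
Joint ranges: [-2.65, 2.65], [-0.97, 1.79], [-1.3, 1.35], [-1.93, 2.1], [-1.47, 1.37], [-3.14, 3.14]. Speed limits (rad/s): [2.57, 2.57, 3.14, 3.14, 3.14, 3.14].

INTERFACE

Orientations are given as a rotation vector (axis times angle).
In Python, from cell import * gives the robot as it stands. Calls block until the motion is done:
- movep(position, orientation): joint-space move of the TCP to a pose.
- move_l(position, velocity=0.15, rot=None, until_force=None): straight line of the TCP; rot=None keeps the orientation; velocity is the mean speed in m/s. With until_force (N) it stops when the force on the tool has changed by that much, and returns True; else False.
- set_joints(angles): joint-space move.
- let_go() and grab(newtons=None): open the fingers fully, or close them until they stop; newtons is the grip in N (None keeps the last).
- sleep(seconds).
- ik(position, orientation): joint angles nearest the present ones, or None.
- get_state(): the state.
- grab_frame(name): name is "side" or "top" or "wrist"; returns a dict with "img" (480x640x3 uint8, red, green, blue), "fx", "fy", "cx", "cy" (pixels), "cam_to_world" (4x4, takes a point from camera to world coordinates); the wrist camera has in their place "T_tool_cam" (4x4, takes a point from camera to tool coordinates, whose origin is the TCP and whose axes are the tool frame's). Camera axes: x right, y down, z forward; pixel columns grow to the right and rows downward; lengths in m; the calibration is good to about 2 mm. The wrist camera is an equidistant fisheye: a pixel r from the principal point sees the ray r / f radians off the axis. A picture is of the moment at which its call begins: read the wrist's pose just before it. There is no depth.
A pose or a line that the arm cannot do raises MotionError and nothing moves.
- sign_off(): hands the job in, once; it reports no verdict.
Trained networks look in the newest picture that a camera, given by its name, has taken for a name from the list of things; names that differ only in an ending like _2 or _b are one class to them, and where a whole thing is asked for, a point or a joint stands for the part that bears it (a point fixed in the world has none). Each returns a list of dicts, best first, with "score" (0 to 1); they miss things now and then, are a little off and sometimes report something else, mostly with a low value. They report only what shows in the picture. A call takes as long as a camera call.
- spot_in(camera, name): "centre" ([column, row] in pixels, amid what is visible of it).
- silhouettes(camera, name): "mask" (480x640 bool, what is visible of it) and "centre" ([column, row] in pixels, amid what is visible of it).
- tip_of(camera, name): "centre" ([column, row] in pixels: a listed point, or the origin of a listed thing).
The state is a dict: "clock": time; "q": joint angles; "joint_velocities": joint speeds; "tau": joint torques, N m; "position": TCP position; "eef_rot": TCP orientation; "contact_force": force on the tool from outside, world axes, zero at the start; "wrist_torque": the same for the moment, N m; "finger_gap": opening from 0.0 (shut) to 1.0 (fully open).
Only numpy, scipy, OpenCV 4.12 (cv2) and the standard library are available. Lean on these libraries where they do the work, as an engineer would, in place of code of your own. Each camera call takes 0.05 s, during which the arm holds its last target.

TASK

The slow nut driver in front of the test fixture's black slotted bracket is running, but the bolt just spins round with its lock nut. Reach down into the narrow gap between the bracket and the plate behind it, grip the turning hex bolt head firmly by its flats and keep it from turning while the driver draws the nut up tight, which takes up to seven seconds; finish still holding the head. Do not lean on the bracket or the driver, and leave the other things on the bench where they are.

Things in the scene. Friction and masses are not known exactly. Their poses are not given: they have to be found in the camera images.
- bolt_head: steel hex head of the M12 bolt, 19 mm across flats, 22 mm over corners, 8 mm long (4 mm either side of its origin), in the gap behind the bracket, 125 mm above the bench. Origin at its centre; x is the level bolt axis, pointing from bracket to back plate; y and z turn with the bolt, about +0.9 rad/s round x until it is held, from any angle. Jaws closed level across the axis bring it flats-on
- gap_mouth (a point): middle of the gap's open top, straight above the bolt axis: 30 mm above it, 13.5 mm beyond the head's centre along x (axes as the fixture's). Bracket and back plate end level here, 155 mm above the bench; the gap is 46 mm wide (23 mm to either side), free for 65 mm along y to both sides and 60 mm below the bolt axis. Between bracket and head: a 24 mm washer 2.5 mm thick and a spring washer 18 mm wide, 3 mm
- thread (a joint): how far the lock nut is turned on along the thread, rad: starts between 2.2 and 3.8, stays while the bolt spins with the nut, grows by about 0.7 rad/s while the head is held still, ends at 6.3 where the nut is tight. The head must then withstand about 0.12 N m: grip it with 30 N or more
- fixture: fixed black base box 320 x 290 mm, deck 60 mm above the bench, with the upright black bracket plate (270 wide, 8 thick, 95 mm tall, slotted) and a 10 mm aluminium back plate behind it. Origin on the bench below the bracket's middle; x from bracket to back plate, y along the bracket, z up. Two round 18 mm cap screws stand in the gap at y = +-112 mm: leave them; the bolt is within 35 mm of the middle
- driver: the running inline nut driver, a 38 mm grey cylinder along the bolt axis with a battery block, clamped on an aluminium pedestal in front of the bracket; it reaches from 48 to 222 mm before the bracket, its clamp's top is 148 mm above the bench. Origin on the fixture's deck below the bolt, in the middle plane of the bracket; axes as the fixture's
- spare_nut: spare M12 hex lock nut, 19 mm wide, 12 mm high, lying on the fixture's deck; origin at the centre of its underside; a bystander
- spare_bolt: spare M12 hex bolt standing on its head on the fixture's deck, 48 mm tall; origin at the centre of its underside; a bystander
- spanner: steel spanner 210 mm long lying on the bench; a bystander
- screwdriver: screwdriver with a black handle, 200 mm long, lying on the bench; a bystander
- meter: yellow hand meter 95 x 68 x 28 mm with a screen, on the bench; a bystander
- camera_a: black round camera module, 52 mm wide, 42 mm high, on the bench beside the fixture; a bystander
- camera_b: another such camera module; a bystander
- pin_plate: clear acrylic pin plate 110 x 150 mm on four brass pillars, 38 mm high, on the bench; a bystander

How it is judged:
On the way, in this order (a step that is already met when the one before it is completed fails the run):
1. the bolt head is between the fingers, gripped, and has stopped turning, before the nut is tight (distance between the grasp point and bolt_head below 0.022 m and contact force between the fingers and bolt_head above 10 N and angular speed of bolt_head below 0.25 rad/s and value of joint thread below 6.1 rad), for 0.4 s.
2. the nut has run up tight with the head still gripped (value of joint thread above 6.2 rad and distance between the grasp point and bolt_head below 0.022 m and contact force between the fingers and bolt_head above 10 N), for 0.3 s.
At the end, for the whole second after the job is handed in: the nut is tight on the thread (its joint over 6.2 rad), and the bolt head is still between the fingers (grasp point within 22 mm of the head's centre), gripped with more than 10 N and not turning (under 0.25 rad/s) (all of step 2 and angular speed of bolt_head below 0.25 rad/s); the arm keeps its last pose, push and grip.
It fails at once if the bracket, back plate or base is leant on with more than 30 N (contact force between any of the fingers, the arm and fixture above 30 N).
It fails at once if the driver is leant on with more than 20 N (contact force between any of the fingers, the arm and driver above 20 N).
It fails at once if a bystander is moved by more than 30 mm (distance of any of spare_nut, spare_bolt, spanner, screwdriver, meter, camera_a, camera_b, pin_plate from where it was at the start of the episode above 0.03 m).
It also fails if it takes over 38 s, if anything falls off the work surface, if the arm or the gripper's body presses on something with over 40 N, if the wrist force passes 120 N, or if a joint passes its speed limit or range.

## Working session

There is one attempt and no reset: what is moved stays moved. The work goes in short steps, each a Python script; the robot and the scene stay as the last script left them, time stands still between calls to the robot, and variables do not carry over. Pictures are saved under pics/ and viewed, and the job is handed in when it is done.

```bash
ls; mkdir -p pics; python3 - <<'E'
from cell import *
import cv2
s=get_state();print(s)
for c in ("side","top","wrist"):
    f=grab_frame(c)
    cv2.imwrite(f"pics/{c}0.png",f["img"][:,:,::-1])
    print(c,[f[k] for k in("fx","fy","cx","cy")]); print(f.get("cam_to_world",f.get("T_tool_cam")).__repr__())
    for n in ("bolt_head","gap_mouth","fixture","driver"):
        print(n,[(d["score"],d["centre"]) for d in tip_of(c,n)][:3])
E
```

```text
pics
{'clock': 0.0, 'q': array([-1.24621639e+00,  3.26922964e-01, -1.93617503e-01,  1.05199544e+00,
        1.43089782e-05,  1.43656337e+00]), 'joint_velocities': array([-6.90644483e-05, -3.04639774e-05,  4.64357666e-04, -4.61068768e-04,
        6.89690073e-04, -1.98115871e-04]), 'tau': array([ 2.64143127e-04, -4.43397653e+01,  2.62438917e+01,  1.55616441e-02,
        1.27923809e-05, -6.04104756e-06]), 'position': array([ 0.24339231, -0.49254914,  0.23050047]), 'eef_rot': array([-2.66744718e+00,  1.65749756e+00,  2.09200708e-03]), 'contact_force': array([-0.24903741, -0.41294537,  0.2943823 ]), 'wrist_torque': array([-0.00157598,  0.0188261 ,  0.00698041]), 'finger_gap': 1.0042935612687915}
side [554.1653760670683, 554.1653760670683, 319.4300367943702, 234.72092429888244]
array([[-0.9797285 , -0.15537166,  0.12645837,  0.34686944],
       [-0.20014779,  0.73225556, -0.65095519,  0.85720734],
       [ 0.00854015, -0.66306971, -0.74850893,  1.1539347 ],
       [ 0.        ,  0.        ,  0.        ,  1.        ]])
bolt_head [(0.51, [279.7, 264.4])]
gap_mouth [(0.78, [270.7, 257.0])]
fi
[... 422 characters left out ...]
00,  0.00000000e+00,  0.00000000e+00,
         1.00000000e+00]])
bolt_head [(0.45, [289.2, 219.2]), (0.29, [441.2, 186.4])]
gap_mouth [(0.97, [287.7, 210.5])]
fixture [(0.65, [287.1, 233.7]), (0.25, [165.5, 243.8])]
driver []
wrist [371.64829954431775, 371.64829954431775, 318.77645681878056, 236.32623948464416]
array([[ 9.99999671e-01, -6.75275849e-04,  4.49627748e-04,
        -1.39193475e-04],
       [ 5.22655849e-04,  9.60129120e-01,  2.79556434e-01,
        -7.07630235e-02],
       [-6.20478402e-04, -2.79556107e-01,  9.60129157e-01,
        -1.42713910e-01],
       [ 0.00000000e+00,  0.00000000e+00,  0.00000000e+00,
         1.00000000e+00]])
bolt_head []
gap_mouth []
fixture []
driver []
```

View pics/top0.png

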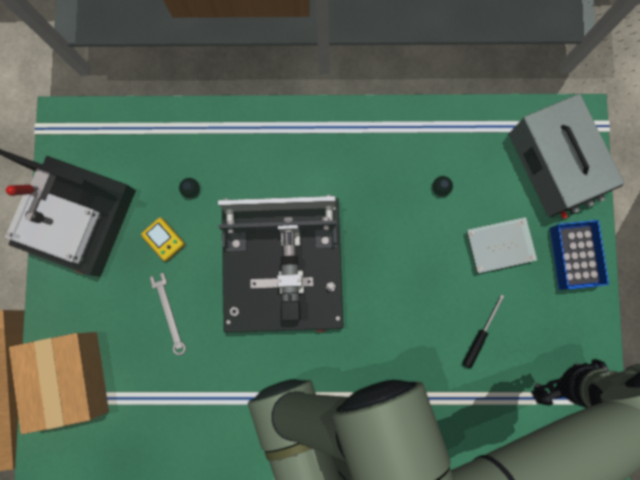

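View pics/side0.png

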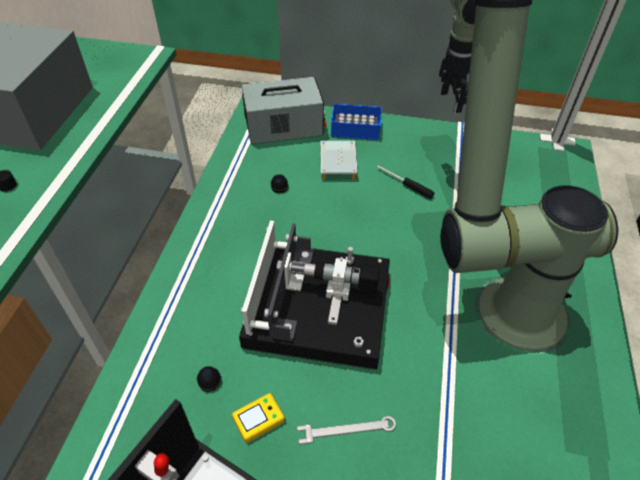

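The top view shows the fixture at about (285,260). The gap runs between the bracket at row ~222 and the back plate at row ~200, and the driver is on the robot side. Next I triangulate the mouth and fit the yaw.

```bash
cat > h.py <<'E'
import numpy as np, cv2
from cell import *
from scipy.spatial.transform import Rotation as R
def ray(f,px,st=None):
    u=(np.array(px,float)-[f["cx"],f["cy"]])/f["fx"]
    if "cam_to_world" in f:
        T=f["cam_to_world"]; d=np.array([*u,1.])
    else:
        W=np.eye(4);W[:3,:3]=R.from_rotvec(st["eef_rot"]).as_matrix();W[:3,3]=st["position"]
        T=W@f["T_tool_cam"]; th=np.hypot(*u); d=np.array([*(u/max(th,1e-9)*np.sin(th)),np.cos(th)])
    d=T[:3,:3]@d; return T[:3,3],d/np.linalg.norm(d)
def atz(o,d,z): return o+d*(z-o[2])/d[2]
def tri(rs):
    A=sum(np.eye(3)-np.outer(d,d) for o,d in rs); b=sum((np.eye(3)-np.outer(d,d))@o for o,d in rs)
    return np.linalg.solve(A,b)
E
python3 - <<'E'
from h import *
rs={}
for c in("side","top"):
    f=grab_frame(c)
    cv2.imwrite(f"pics/{c}_z.png",cv2.resize(f["img"][180:350,200:400] if c=="top" else f["img"][200:380,220:410],None,fx=3.5,fy=3.2,interpolation=cv2.INTER_CUBIC)[:,:,::-1])
    for n,z in(("gap_mouth",.155),("bolt_head",.125),("spare_nut",.06),("spare_bolt",.06)):
        t=tip_of(c,n)
        for d in t[:2]:
            print(c,n,d["score"],np.round(d["centre"],1),atz(*ray(f,d["centre"]),z))
        if t: rs[c,n]=ray(f,t[0]["centre"])
print(tri([rs["side","gap_mouth"],rs["top","gap_mouth"]]))
f=grab_frame("top")
for p in((219,202),(338,198),(224,333),(342,331)): print(p,atz(*ray(f,p),.155 if p[1]<250 else .06))
for yaw in np.radians([-10,0,10]):
  for s in(1,-1):
    M=np.array([[s*np.cos(yaw),-s*np.sin(yaw)*1,0]]) 
    xt=s*np.array([-np.sin(yaw),np.cos(yaw),0]); z=np.array([0,0,-1.]); rot=R.from_matrix(np.c_[xt,np.cross(z,xt),z]).as_rotvec()
    print(yaw,s,ik([.44,.04,.3],rot))
E
```

```text
side gap_mouth 0.75 [270.5 255.9] [0.61385093 0.07661123 0.155     ]
side bolt_head 0.42 [278. 264.] [0.59813287 0.07347654 0.125     ]
side spare_nut 0.45 [357.8 341.1] [0.38286369 0.20193875 0.06      ]
side spare_bolt 0.68 [362.7 343.5] [0.37111724 0.20577181 0.06      ]
side spare_bolt 0.47 [348.1 260.5] [ 0.44313535 -0.02372178  0.06      ]
top gap_mouth 0.76 [287.4 214.1] [0.60324272 0.07338987 0.155     ]
top bolt_head 0.42 [286. 217.] [0.60145164 0.07891096 0.125     ]
top spare_bolt 0.56 [330.4 286.9] [ 0.44041573 -0.02497446  0.06      ]
[0.60918837 0.07429483 0.15185818]
(219, 202) [0.63190451 0.23158117 0.155     ]
(338, 198) [ 0.64057376 -0.04305265  0.155     ]
(224, 333) [0.32998899 0.23109904 0.06      ]
(342, 331) [ 0.33468256 -0.05267359  0.06      ]
-0.17453292519943295 1 [-0.07670615  0.08250716 -0.32430959  1.16397957  0.          0.09782677]
-0.17453292519943295 -1 [-0.07670615  0.08250716 -0.32430959  1.16397957  0.         -3.04376588]
0.0 1 [-0.07670615  0.08250716 -0.32430959  1.16397957  0.         -0.07670615]
0.0 -1 [-0.07670615  0.08250716 -0.32430959  1.16397957  0.          3.0648865 ]
0.17453292519943295 1 [-0.07670615  0.08250716 -0.32430959  1.16397957  0.         -0.25123908]
0.17453292519943295 -1 [-0.07670615  0.08250716 -0.32430959  1.16397957  0.          2.89035358]
```

View pics/top_z.png

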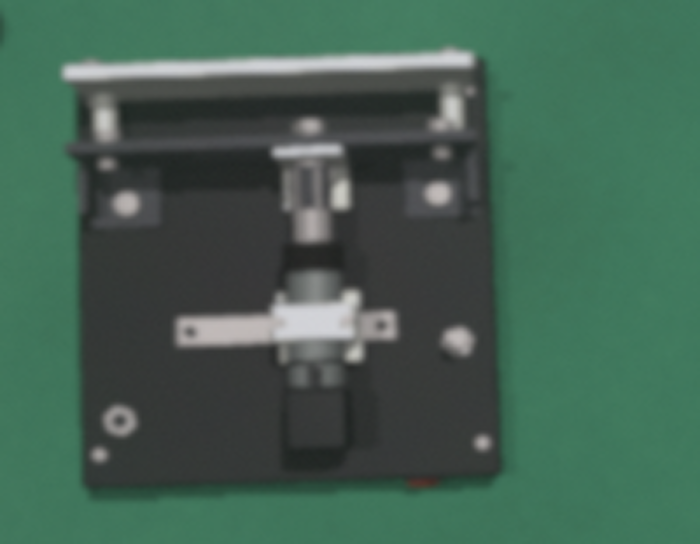

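The zoomed top view shows the yaw is about +1.8°. The head shows just behind the bracket, at about (310,125) in the crop. I'll move to a hover above the gap and look with the wrist camera.

```bash
cat >> h.py <<'E'
def rotv(yaw):
    xt=np.array([-np.sin(yaw),np.cos(yaw),0]); z=np.array([0,0,-1.]); return R.from_matrix(np.c_[xt,np.cross(z,xt),z]).as_rotvec()
E
python3 - <<'E'
from h import *
p=get_state()["position"]; 
movep([.59,.075,.27],rotv(.032))
for i,dz in enumerate([0,.0]):
    s=get_state(); f=grab_frame("wrist")
    for n,z in(("gap_mouth",.155),("bolt_head",.125)):
        for d in tip_of("wrist",n)[:2]: print(n,d["score"],np.round(d["centre"],1),atz(*ray(f,d["centre"],s),z))
print(s["clock"],s["position"],s["eef_rot"])
cv2.imwrite("pics/w1.png",f["img"][:,:,::-1])
np.savez("w1.npz",pos=s["position"],rot=s["eef_rot"],T=f["T_tool_cam"])
E
```

```text
bolt_head 0.74 [318.4 228.8] [0.59619814 0.07375032 0.125     ]
bolt_head 0.51 [315.7 227.9] [0.59551308 0.07167368 0.125     ]
3.825 [0.59006187 0.07417906 0.26997411] [ 2.18717670e+00  2.25517421e+00 -1.95302368e-04]
```

View pics/w1.png

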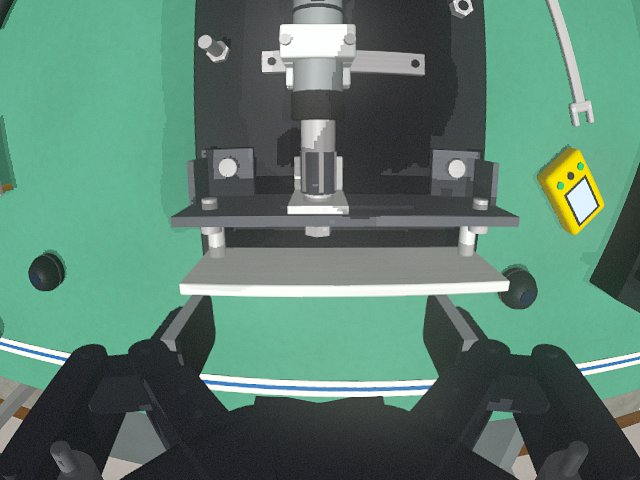

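The wrist view shows the bracket's top strip at rows ~208–226, the head just behind it at about (317,231), and the back plate's top at rows ~285–293. I zoom in on the edges.

```bash
python3 - <<'E'
from h import *
im=cv2.imread("pics/w1.png")
c=im[185:300,230:410]; cv2.imwrite("pics/w1z.png",cv2.resize(c,None,fx=4.4,fy=4.4,interpolation=cv2.INTER_NEAREST))
g=cv2.cvtColor(im,cv2.COLOR_BGR2GRAY)
for col in (285,317,360,400): print(col,list(g[204:300,col]))
E
```

```text
285 [np.uint8(67), np.uint8(70), np.uint8(76), np.uint8(79), np.uint8(75), np.uint8(68), np.uint8(67), np.uint8(67), np.uint8(64), np.uint8(74), np.uint8(67), np.uint8(80), np.uint8(127), np.uint8(124), np.uint8(125), np.uint8(125), np.uint8(126), np.uint8(121), np.uint8(125), np.uint8(123), np.uint8(126), np.uint8(123), np.uint8(115), np.uint8(78), np.uint8(83), np.uint8(84), np.uint8(68), np.uint8(65), np.uint8(65), np.uint8(55), np.uint8(60), np.uint8(64), np.uint8(64), np.uint8(62), np.uint8(63), np.uint8(55), np.uint8(60), np.uint8(63), np.uint8(67), np.uint8(64), np.uint8(66), np.uint8(58), np.uint8(63), np.uint8(84), np.uint8(138), np.uint8(138), np.uint8(138), np.uint8(135), np.uint8(132), np.uint8(137), np.uint8(136), np.uint8(136), np.uint8(138), np.uint8(140), np.uint8(140), np.uint8(140), np.uint8(142), np.uint8(141), np.uint8(138), np.uint8(142), np.uint8(139), np.uint8(142), np.uint8(139), np.uint8(138), np.uint8(142), np.uint8(140), np.uint8(139), np.uint8(143), np.uint8(143), np.uint8(140), np.uint8(143), np.uint8(144), np.uint8(142), np.uint8(142), np.uint8(139), np.
[... 3865 characters left out ...]
int8(141), np.uint8(135), np.uint8(138), np.uint8(141), np.uint8(138), np.uint8(140), np.uint8(138), np.uint8(137), np.uint8(138), np.uint8(141), np.uint8(139), np.uint8(141), np.uint8(144), np.uint8(139), np.uint8(139), np.uint8(136), np.uint8(139), np.uint8(137), np.uint8(140), np.uint8(140), np.uint8(138), np.uint8(140), np.uint8(140), np.uint8(139), np.uint8(139), np.uint8(134), np.uint8(137), np.uint8(143), np.uint8(140), np.uint8(140), np.uint8(134), np.uint8(195), np.uint8(232), np.uint8(250), np.uint8(254), np.uint8(254), np.uint8(251), np.uint8(248), np.uint8(246), np.uint8(247), np.uint8(247), np.uint8(251), np.uint8(216), np.uint8(169), np.uint8(157), np.uint8(160), np.uint8(158)]
```

View pics/w1z.png

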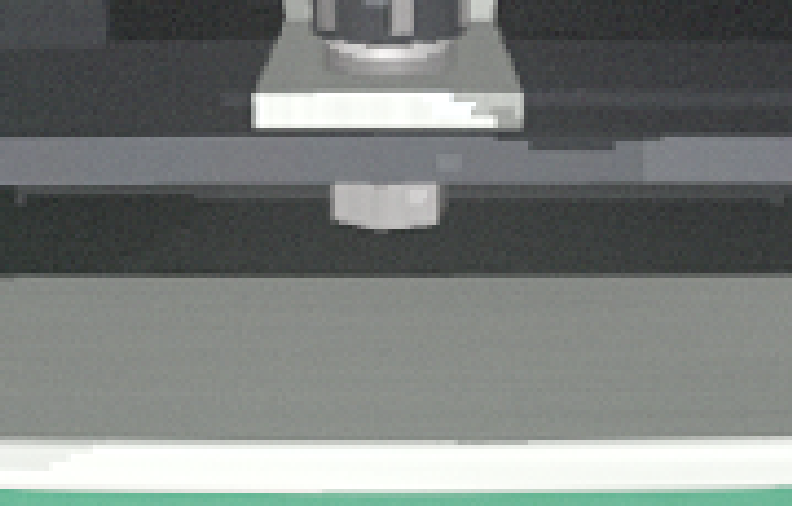

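The zoom gives the bracket's rear top edge at row ≈226.5, the back plate's front top edge at row ≈285, and the head between columns 305 and 330 with its far end at row ≈236.5.

```bash
python3 - <<'E'
from h import *
s=get_state(); f=grab_frame("wrist")
P=lambda c,r,z: print((c,r),z,np.round(atz(*ray(f,(c,r),s),z),4))
for c in(285,317.5,360,400):
    for r in(215.5,226.6,284.8,296.5): P(c,r,.155)
P(480,225,.155);P(190,226.5,.155)
P(186,285,.155);P(508,281,.155)
for c,r in((305,231),(330,231),(317.5,233),(317.5,236.5)): P(c,r,.125);P(c,r,.135)
E
```

```text
(285, 215.5) 0.155 [0.5791 0.05   0.155 ]
(285, 226.6) 0.155 [0.5873 0.05   0.155 ]
(285, 284.8) 0.155 [0.6327 0.0501 0.155 ]
(285, 296.5) 0.155 [0.6426 0.0501 0.155 ]
(317.5, 215.5) 0.155 [0.5784 0.0731 0.155 ]
(317.5, 226.6) 0.155 [0.5866 0.0734 0.155 ]
(317.5, 284.8) 0.155 [0.6319 0.0747 0.155 ]
(317.5, 296.5) 0.155 [0.6417 0.075  0.155 ]
(360, 215.5) 0.155 [0.5774 0.1034 0.155 ]
(360, 226.6) 0.155 [0.5856 0.1039 0.155 ]
(360, 284.8) 0.155 [0.631  0.1069 0.155 ]
(360, 296.5) 0.155 [0.6408 0.1076 0.155 ]
(400, 215.5) 0.155 [0.5763 0.1327 0.155 ]
(400, 226.6) 0.155 [0.5846 0.1334 0.155 ]
(400, 284.8) 0.155 [0.6305 0.138  0.155 ]
(400, 296.5) 0.155 [0.6405 0.1391 0.155 ]
(480, 225) 0.155 [0.581  0.1972 0.155 ]
(190, 226.5) 0.155 [ 0.5892 -0.0218  0.155 ]
(186, 285) 0.155 [ 0.6371 -0.0292  0.155 ]
(508, 281) 0.155 [0.6274 0.232  0.155 ]
(305, 231) 0.125 [0.5983 0.0635 0.125 ]
(305, 231) 0.135 [0.5956 0.0639 0.135 ]
(330, 231) 0.125 [0.5977 0.0836 0.125 ]
(330, 231) 0.135 [0.595  0.0832 0.135 ]
(317.5, 233) 0.125 [0.5997 0.0736 0.125 ]
(317.5, 233) 0.135 [0.5969 0.0736 0.135 ]
(317.5, 236.5) 0.125 [0.6026 0.0737 0.125 ]
(317.5, 236.5) 0.135 [0.5997 0.0737 0.135 ]
```

Bracket thickness (8.2 mm), gap (45.3 mm) and plate (9.8 mm) match the specification, so I trust the numbers. The head centre is at about (0.596, 0.0737) and the yaw is 0.036. I'll go down with the pads offset 7 mm away from the bracket.

```bash
python3 - <<'E'
from h import *
yaw=.036
def rep(t):
    s=get_state(); print(t,round(s["clock"],2),np.round(s["position"],4),np.round(s["contact_force"],1),np.round(s["wrist_torque"],2),round(s["finger_gap"],3)); return s
x=np.array([np.cos(yaw),np.sin(yaw)]); h=np.array([.5961,.0737]); t=h+.007*x
move_l([*t,.24],.1,rot=rotv(yaw)); rep("hover")
print(move_l([*t,.15],.08,until_force=8)); rep("mouth")
s=get_state(); f=grab_frame("wrist"); cv2.imwrite("pics/w2.png",f["img"][:,:,::-1])
f=grab_frame("side"); cv2.imwrite("pics/s2.png",cv2.resize(f["img"][170:340,200:400],None,fx=3.5,fy=3.5)[:,:,::-1])
E
```

```text
hover 4.5 [0.6028 0.0739 0.2394] [0.4 0.4 0.5] [-0.   -0.02 -0.03] 1.0
False
mouth 5.78 [0.6036 0.0739 0.1506] [-0.4 -0.3 -0.5] [ 0.04 -0.01  0.03] 0.999
```

View pics/w2.png

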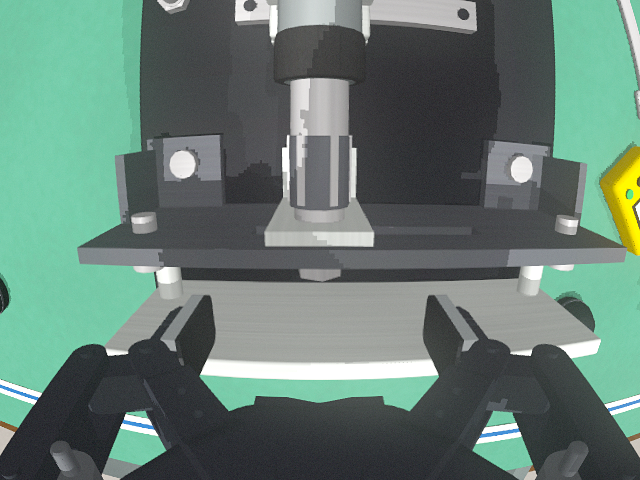

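View pics/s2.png

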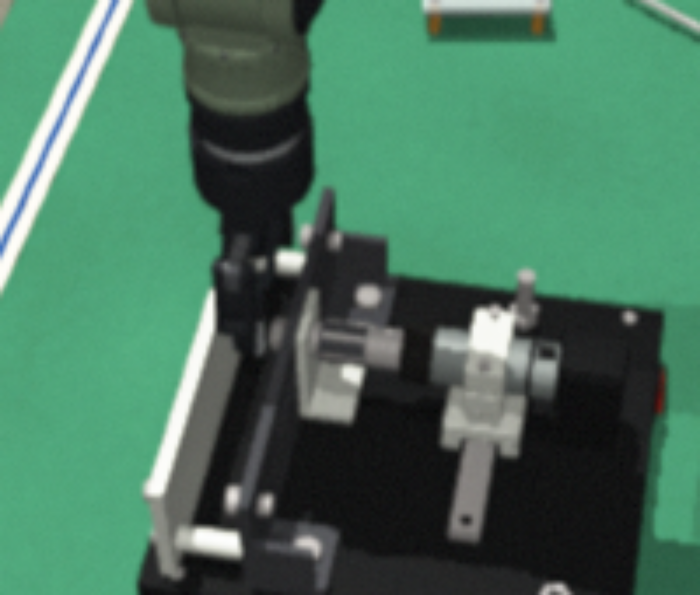

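In the wrist view the fingers straddle the head (columns ~300–341, row ~275). The side view shows them between the plates. I'll go down under a force guard and grip.

```bash
python3 - <<'E'
from h import *
yaw=.036
def rep(t):
    s=get_state(); print(t,round(s["clock"],2),np.round(s["position"],4),np.round(s["contact_force"],1),np.round(s["wrist_torque"],2),round(s["finger_gap"],3)); return s
s=get_state(); f=grab_frame("wrist")
for c,r,z in((318,263,.155),(318,281,.125),(301,275,.125),(341,275,.125)): print(np.round(atz(*ray(f,(c,r),s),z),4))
x=np.array([np.cos(yaw),np.sin(yaw)]); h=np.array([.5961,.0737]); t=h+.007*x
hit=move_l([*t,.104],.06,until_force=8); rep(f"down {hit}")
if not hit:
    grab(60); rep("grip")
    sleep(.3); rep("grip2")
    f=grab_frame("wrist"); cv2.imwrite("pics/w3.png",f["img"][:,:,::-1])
    f=grab_frame("side"); cv2.imwrite("pics/s3.png",cv2.resize(f["img"][170:340,200:400],None,fx=3.5,fy=3.5)[:,:,::-1])
E
```

```text
[0.584  0.0729 0.155 ]
[0.6045 0.0735 0.125 ]
[0.6016 0.0651 0.125 ]
[0.6009 0.0847 0.125 ]
down False 6.84 [0.6034 0.074  0.1043] [-0.  -0.2  0.5] [ 0.07  0.03 -0.03] 1.003
grip 7.48 [0.6032 0.0739 0.1043] [-1.4 -0.7  3. ] [-0.06  0.22 -0.03] 0.204
grip2 7.78 [0.6032 0.0739 0.1043] [-2.3 -0.7  4.6] [-0.2   0.24 -0.02] 0.202
```

```bash
ls pics
```

```text
s2.png
s3.png
side0.png
side_z.png
top0.png
top_z.png
w1.png
w1z.png
w2.png
w3.png
wrist0.png
```

View pics/w3.png

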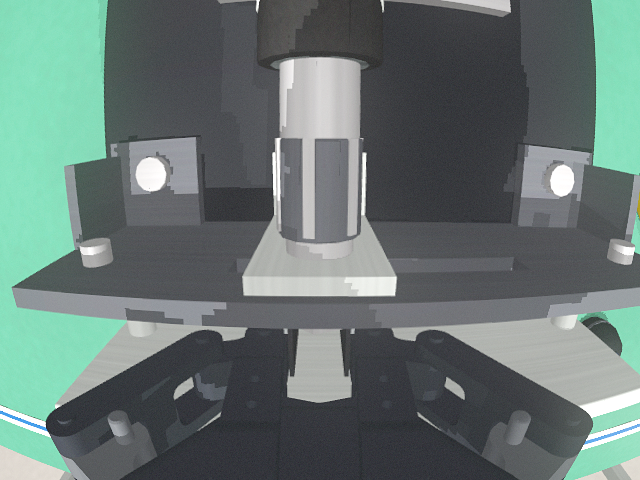

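View pics/s3.png

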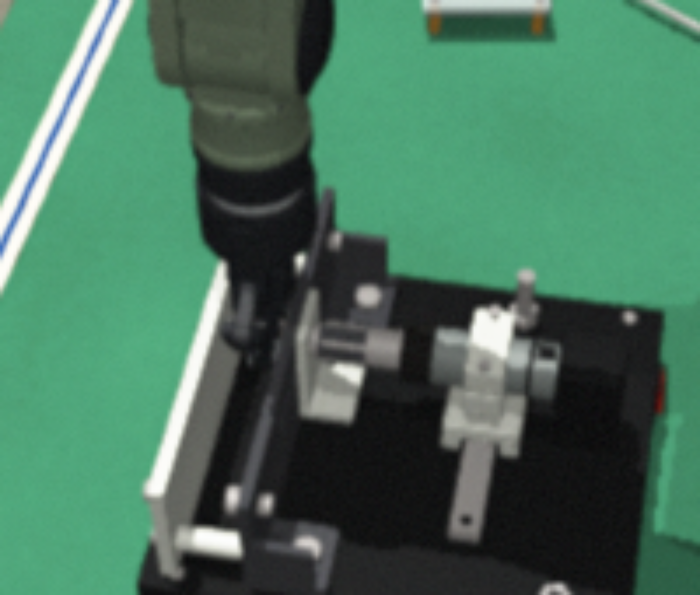

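The fingers are closed either side of the head, with about 54 px between the pads at columns 293–347. The contact forces are small. I'll hold and monitor the grip, and take wrist pictures to see whether the socket moves.

```bash
python3 - <<'E'
from h import *
prev=None
for i in range(18):
    s=get_state(); f=grab_frame("wrist"); g=f["img"][150:240,270:370].astype(float)
    d=np.abs(g-prev).mean() if prev is not None else 0; prev=g
    print(round(s["clock"],2),np.round(s["position"],4),np.round(s["contact_force"],1),np.round(s["wrist_torque"],2),round(s["finger_gap"],3),round(d,2))
    sleep(.45)
cv2.imwrite("pics/w4.png",f["img"][:,:,::-1])
E
```

```text
7.88 [0.6032 0.0739 0.1043] [-0.1 -0.9  5.2] [-0.19  0.35 -0.  ] 0.206 0
8.38 [0.6032 0.0739 0.1043] [-2.  -0.4  5. ] [-0.14  0.38  0.05] 0.203 38.86
8.88 [0.6032 0.0739 0.1043] [-1.  -0.7  5.7] [-0.16  0.43 -0.03] 0.205 39.78
9.38 [0.6032 0.0739 0.1043] [-1.7 -1.   6.2] [-0.12  0.31 -0.03] 0.206 38.72
9.88 [0.6032 0.0739 0.1043] [-2.1 -1.8  5.7] [-0.19  0.36  0.01] 0.209 38.2
10.38 [0.6032 0.0739 0.1043] [-2.1 -1.2  5.5] [-0.11  0.29  0.  ] 0.208 39.37
10.88 [0.6032 0.0739 0.1043] [-1.4 -1.5  5.2] [-0.1   0.35 -0.02] 0.205 38.24
11.38 [0.6032 0.0739 0.1043] [ 0.1 -0.4  6.2] [-0.16  0.32  0.03] 0.205 38.61
11.88 [0.6032 0.0739 0.1043] [-1.2 -0.1  4.7] [-0.17  0.34 -0.02] 0.202 39.82
12.38 [0.6032 0.0739 0.1043] [-1.8 -0.8  4.2] [-0.12  0.38  0.05] 0.204 38.27
12.88 [0.6032 0.0739 0.1043] [-1.6 -1.5  5. ] [-0.14  0.37  0.01] 0.206 2.58
13.38 [0.6032 0.0739 0.1043] [-1.3 -1.8  5.8] [-0.09  0.33 -0.01] 0.201 1.87
13.88 [0.6031 0.0739 0.1043] [-1.7 -0.8  5.3] [-0.1   0.34  0.04] 0.2 1.84
14.38 [0.6032 0.0739 0.1043] [-1.6 -1.5  4.4] [-0.08  0.38  0.  ] 0.206 1.83
14.88 [0.6032 0.0739 0.1043] [-1.1 -0.8  4.5] [-0.11  0.33 -0.05] 0.205 1.84
15.38 [0.6032 0.0739 0.1043] [-1.8 -2.2  5.9] [-0.1   0.34 -0.  ] 0.205 1.87
15.88 [0.6032 0.0739 0.1043] [-1.4 -1.1  4.9] [-0.11  0.35  0.04] 0.204 1.86
16.38 [0.6032 0.0739 0.1043] [-1.9 -0.1  5.1] [-0.1   0.35 -0.03] 0.206 1.82
```

The socket stopped turning at about 12.5 s, 5 s after the grip, so the nut is tight. The grip has stayed steady since.

```bash
python3 - <<'E'
from h import *
print(sign_off())
E
```

```text
the job is handed in; nothing more can be done
None
```

The nut looks tight and the arm is still holding the bolt head. I handed the job in at about 17 s on the robot's clock; `sign_off()` gives no verdict.

- **Locating the head:** I found the head and the gap from the wrist camera. The measured plate thicknesses and gap width agreed with the specification to within about 0.7 mm. A rough second reading at the gap mouth put the bracket edge about 3 mm off the first and the head's far end about 2 mm off. I kept the first estimate.
- **Gripping:** I lowered the open fingers into the gap, with the pads offset 7 mm from the head towards the back plate to clear the bracket and washer. I then closed them on the flats at 60 N.
- **Holding:** During the hold the arm did not move by more than about 0.1 mm. The outside force on the tool stayed around 7 N or less, with no sign of leaning on the bracket or driver.
- **Nut tight:** In the wrist pictures the driver socket kept turning until about 12.5 s, then stood still for the last four seconds or so. I took that as the nut being tight, as there is no reading of the thread itself.
- **Checks that fell short:** The finger opening read about 0.205, or 17.4 mm if the scale is linear, against the 19 mm head. I put that down to the gripper's linkage. I saw the head itself only up to the approach, because the fingers and bracket hide it once it is gripped.

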